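Clear the rasp off the assembly stand and close the plaster mould

ROBOT

A 7-joint arm with a two-finger parallel gripper is mounted at the origin on the work surface. World frame = base frame: x ahead of the robot, y to its left, z up, the work surface at z = 0. Lengths are in m, angles in rad, forces in N, time in s.
With the tool pointing down it reaches from about 0.425 to 0.95 m from the base axis. Payload 4.7 kg.
Tool frame: the origin (TCP) lies between the finger pads; the fingertips stand 25 mm ahead of it and the grasp point (between the pads) lies 6 mm ahead of it; z points along the fingers, y is the line along which they close (so a half turn about z gives the same grasp; the last joint's range is limited). The gripper opens to 85 mm and grips with 20 to 120 N. Pads are 22 mm wide; open, the fingers measure 114 mm over their backs; the gripper's body (76 mm by 85 mm) begins 54 mm behind the grasp point. The pads swing forward as they close: fully open they stand 13 mm farther back than shut.
Start: joints at [1.11, 0.469, -0.049, 1.532, 0.024, 1.141, -0.082], TCP at [0.283, -0.613, 0.224] pointing down, gripper open.
Joint ranges: [-2.59, 2.59], [-0.33, 1.99], [-1.39, 1.29], [0.1, 2.45], [-1.04, 4.18], [0.21, 1.99], [-2.66, 2.66]. Speed limits (rad/s): [2.57, 2.57, 3.14, 3.14, 3.14, 3.14, 3.14].

INTERFACE

Orientations are given as a 3x3 rotation matrix whose columns are the frame's x, y, z axes.
In Python, from rig import * gives the robot as it stands. Calls block until the motion is done:
- movep(position, orientation): joint-space move of the TCP to a pose.
- move_l(position, attitude=None, feed=0.15, until_force=None): straight line of the TCP; attitude=None keeps the orientation; feed is the mean speed in m/s. With until_force (N) it stops when the force on the tool has changed by that much, and returns True; else False.
- move_joints(angles): joint-space move.
- command_gripper(opening, newtons=None): finger opening in m; newtons is the grip in N (None keeps the last); returns when the fingers have stopped.
- sleep(seconds).
- inverse_kinematics(position, orientation): joint angles nearest the present ones, or None.
- sense(): the state.
- camera(name): name is "scene" or "side" or "wrist"; returns (picture, depth): 480x640x3 uint8, red, green, blue; 480x640 float32, m along the optical axis (not along the pixel's ray), 0 where there is no reading.
- camera_params(name): a dict with "K" (3x3 intrinsics, pixels), "dist" ([k1, k2, p1, p2, k3] as OpenCV has them; the pictures are not rectified), "position" and "rotation" of the camera in the world; the wrist camera has in their place "tool_from_camera" (4x4, takes a point from camera to tool coordinates, whose origin is the TCP and whose axes are the flange's). Camera axes: x right, y down, z forward; pixel columns grow to the right and rows downward; lengths in m; the calibration is good to about 2 mm. A picture is of the moment at which its call begins: read the wrist's pose just before it. camera_params takes no time and is no camera call.
A pose or a line that the arm cannot do raises Unreachable and nothing moves.
- finish_job(): hands the job in; it is judged then, once.
The state is a dict: "time_s": time; "joint_pos": joint angles; "qd": joint speeds; "joint_efforts": joint torques, N m; "position": TCP position; "tcp_rot": TCP orientation; "wrist_force": force on the tool from outside, world axes, zero at the start; "ft_torque": the same for the moment, N m; "finger_gap": finger opening in m; "gripper_force": force on a finger pad.
Only numpy, scipy, OpenCV 4.12 (cv2) and the standard library are available. Lean on these libraries where they do the work, as an engineer would, in place of code of your own. Each camera call takes 0.05 s, during which the arm holds its last target. There are 200 camera calls.

TASK

A hand rasp was left lying in the open plaster mould on the sloping assembly stand: put it away first, lying flat in the steel tool tray. Then take the rectangular plaster mould top by its rib and lay it gently on the lower half in the stand, square between the two cheeks and down against the lower stop, keeping hold of it until it lies flat in its place. Let go, and leave the other things on the bench where they are.

Things in the scene. Friction and masses are not known exactly. Their poses are not given: they have to be found in the camera images.
- stand: Plywood assembly stand fixed to the bench, about 155 x 150 mm in plan, 90 mm high under the middle of the slope. Origin on the bench straight below the cradle's origin; its x axis points level, up-slope (away from the robot, give or take the yaw), z up. Position and yaw (up to 0.3 rad) vary.
- cradle: Sloping part of the stand, rising at 30 degrees away from the robot. Fixed in it: the lower half of a plaster mould, 130 mm (up-slope) x 100 x 35 mm, with a round cavity (57 mm wide, 20 deep). Origin: centre of its upper face, 90 mm above the bench; x up the slope, y across (level), z square out of the face. The mould top is home with its origin here and its x (either way round) and z along these.
- cradle_stop (a point): Middle of the lower stop's inner face, level with the lower half's face, 65 mm down-slope of the cradle's origin. The wooden stop (134 mm wide, 12 thick) and two cheeks (12 thick, inner faces 55 mm either side of the middle, from 40 mm down-slope to 60 mm up-slope of the cradle's origin) stand 10 mm proud of the face. The upper side is open. The mould top has 5 mm play to each cheek.
- rasp: Hand rasp: a wooden block 150 x 40 mm, 34 high, with a steel sole, and a knob (28 mm wide, 22 high) on top 54 mm from the middle towards +x. Origin: centre of the sole; x along it, z up. About 0.25 kg (varies). At first it lies on the lower half's face in the stand, x up-slope, lower end against the stop, up to 8 mm off the middle. Grasp across its 40 mm width.
- cap: The mould top: a rectangular plaster block 130 x 100 mm, 35 mm thick, with a grip rib 85 x 36 mm, 34 mm high, running along x on the middle of its top (69 mm high in all). Origin: centre of the underside; x along its length and rib, z up. About 0.55 kg (varies). At the start it lies flat on the bench at the left or right of the stand; the tool tray is on the other side.
- cap_rib (a point): Centre of the top face of the mould top's rib, 69 mm above its origin along its z.
- tray: Open steel tool tray fixed to the bench, 250 x 150 mm outside, 30 mm high, walls and floor 5 mm. Origin: centre of the underside; x along its length, z up.
- calipers: Bystander: dark steel calipers, 160 mm long, lying flat (10 mm high) between the robot and the stand. Origin at the middle, on the bench.
- ring_pattern: Bystander: flat plaster ring, 140 mm diameter, 22 mm high, beyond the stand. Origin: centre of the underside.
- mallet: Bystander: wooden hammer, 220 mm long, lying on the bench beyond on the right. Origin at the middle of its length.
- round_mould: Bystander: round plaster mould, 100 mm diameter, 64 mm high with its knob, beyond on the left. Origin: centre of the underside.
- jar: Bystander: plastic jar, 80 mm diameter, 110 mm high, far left. Origin: centre of the underside.
- blank: Bystander: plain plaster block 100 x 70 x 60 mm, far right. Origin: centre of the underside.
There are look-alikes about, which are no part of the job. What is shaped like the cap but brown or green is not meant.

How it is judged:
On the way, in this order (a step that is already met when the one before it is completed fails the run):
1. the rasp lies level in the tool tray, let go and at rest, before the mould top goes in (x of rasp in the frame of tray between -0.11 and 0.11 m and y of rasp in the frame of tray between -0.07 and 0.07 m and z of rasp in the frame of tray between 0 and 0.032 m and angle between rasp's own x axis and vertical between 1.45 and 1.69 rad and linear speed of rasp below 0.03 m/s and contact force between the fingers and rasp below 0.1 N), for 0.2 s.
2. the mould top lies in its place on the lower half (within 8 mm and 0.1 rad) while the fingers still hold it (x of cap in the frame of cradle between -0.005 and 0.008 m and y of cap in the frame of cradle between -0.008 and 0.008 m and z of cap in the frame of cradle between -0.003 and 0.006 m and angle between the x axis of cap and the x axis of cradle, either way round below 0.1 rad and angle between the z axis of cap and the z axis of cradle, either way round below 0.1 rad and z of cap_rib in the frame of cradle above 0.04 m and contact force between the fingers and cap above 2 N), for 0.1 s.
At the end, for the whole second after the job is handed in: Mould top at rest, flat on the lower half in the stand: up to 8 mm off the stop, 8 mm off the middle, 4 mm off the face, square and flat to 0.1 rad, rib outwards. Rasp at rest in the tool tray, level to 0.12 rad. No bystander moved over 40 mm (x of cap in the frame of cradle between -0.005 and 0.008 m and y of cap in the frame of cradle between -0.008 and 0.008 m and z of cap in the frame of cradle between -0.003 and 0.004 m and angle between the x axis of cap and the x axis of cradle, either way round below 0.1 rad and angle between the z axis of cap and the z axis of cradle, either way round below 0.1 rad and z of cap_rib in the frame of cradle above 0.04 m and linear speed of cap below 0.02 m/s and x of rasp in the frame of tray between -0.11 and 0.11 m and y of rasp in the frame of tray between -0.07 and 0.07 m and z of rasp in the frame of tray between 0 and 0.032 m and angle between rasp's own x axis and vertical between 1.45 and 1.69 rad and linear speed of rasp below 0.03 m/s); the robot touches nothing.
It fails at once if another thing on the bench is moved by more than 40 mm (distance of any of calipers, ring_pattern, mallet, round_mould, jar, blank from where it was at the start of the episode above 0.04 m).
It fails at once if the mould top strikes the stand with more than 100 N (contact force between cap and stand above 100 N).
It also fails if it takes over 61 s, if anything falls off the work surface, if the arm or the gripper's body presses on something with over 40 N, if the wrist force passes 120 N, or if a joint passes its speed limit or range.

## Working session

There is one attempt and no reset: what is moved stays moved. The work goes in short steps, each a Python script; the robot and the scene stay as the last script left them, time stands still between calls to the robot, and variables do not carry over. Pictures are saved under pics/ and viewed, at most 10 in all, crops included, and the job is handed in when it is done.

```bash
ls; mkdir -p pics; cat > h.py <<'E'
from rig import *
import numpy as np, cv2
def grab(n):
    p,d=camera(n); return p,d
def cloud(n,d,P=None,T=None):
    P=P or camera_params(n); K=np.array(P["K"]);dist=np.array(P["dist"])
    v,u=np.mgrid[0:480,0:640]
    q=cv2.undistortPoints(np.stack([u,v],-1).reshape(-1,1,2).astype(np.float64),K,dist).reshape(480,640,2)
    c=np.dstack([q[...,0]*d,q[...,1]*d,d])
    if n=="wrist":
        R,t=T; M=np.array(P["tool_from_camera"]); c=c@M[:3,:3].T+M[:3,3]
        w=c@np.array(R).T+np.array(t)
    else: w=c@np.array(P["rotation"]).T+np.array(P["position"])
    w[d<=0]=np.nan
    return w
E
python3 - <<'E'
from h import *
s=sense();print(s["time_s"],s["position"],s["tcp_rot"],s["finger_gap"])
for n in("scene","side"):
    p,d=grab(n);cv2.imwrite(f"pics/{n}0.png",p[...,::-1]);np.savez(f"{n}0.npz",p=p,d=d,w=cloud(n,d))
    q=camera_params(n);print(n,q["position"],q["rotation"],q["K"],(d>0).mean())
print(camera_params("wrist")["tool_from_camera"])
E
```

```text
pics
0.0 [ 0.28224186 -0.61251384  0.22337708] [[ 9.08211643e-01  4.18510339e-01 -8.41068566e-04]
 [ 4.18511181e-01 -9.08210058e-01  1.69749319e-03]
 [-5.34484798e-05 -1.89367968e-03 -9.99998206e-01]] 0.08578190175636373
scene [1.42035488 0.5227278  1.21445114] [[-0.50118857  0.63876494 -0.58377168]
 [ 0.86531948  0.36552841 -0.34294486]
 [-0.00567602 -0.67702905 -0.73593441]] [[482.94570266   0.         316.83074947]
 [  0.         482.94570266 240.20757979]
 [  0.           0.           1.        ]] 0.9962109375
side [-0.24642003  0.91241669  1.49192584] [[-0.74282344 -0.51668459  0.42573509]
 [-0.66935955  0.56074749 -0.48736029]
 [ 0.01308167 -0.64699249 -0.76238415]] [[606.46066872   0.         312.29221755]
 [  0.         606.46066872 240.85756257]
 [  0.           0.           1.        ]] 0.9961165364583333
[[-5.05598733e-04 -9.55736409e-01 -2.94223829e-01  7.52003088e-02]
 [ 9.99999071e-01 -1.10866322e-04 -1.35828320e-03  3.32859319e-04]
 [ 1.26554119e-03 -2.94224242e-01  9.55735577e-01 -1.49536396e-01]
 [ 0.00000000e+00  0.00000000e+00  0.00000000e+00  1.00000000e+00]]
```

View pics/scene0.png

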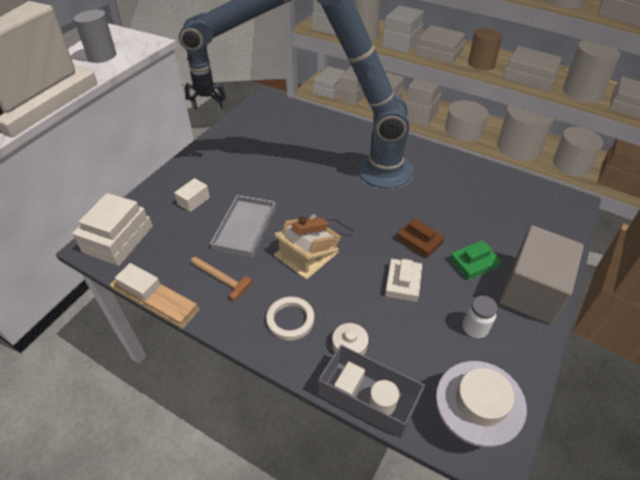

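View pics/side0.png

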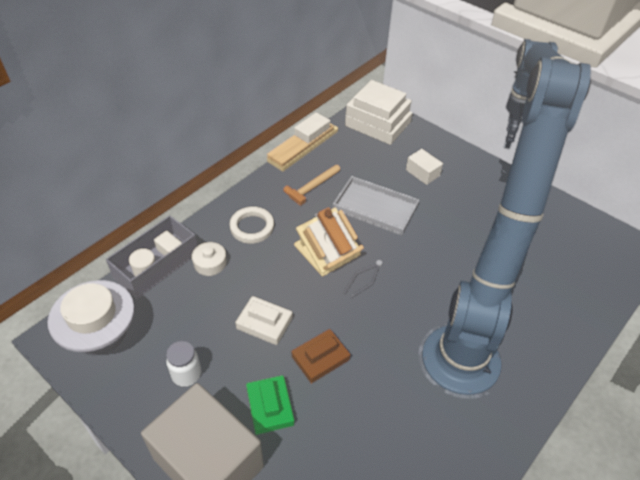

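Scene/side pixels of the candidates for the mould top are:
- White ribbed block: (404,279) / (264,319).
- Brown look-alike: (420,237) / (321,355).
- Green look-alike: (475,259) / (270,402).
- White round mould: (350,340) / (209,257).
- White blank: (192,194) / (424,166).

I choose the white ribbed rectangular block. The rasp lies in the stand at (312,235) / (340,230), and the tray is at (244,224) / (376,204).

```bash
python3 - <<'E'
from h import *
def rect(X):
    (c,s,a)=cv2.minAreaRect(X[:,:2].astype(np.float32)*1000); return np.round(c,1),np.round(s,1),round(a,1)
for n,cap,rasp,tray in(("scene",(404,279),(312,235),(244,224)),("side",(264,319),(340,230),(376,204))):
    f=np.load(f"{n}0.npz");w=f["w"];p=f["p"].astype(int)
    print(n,"cap",w[cap[1],cap[0]],"rasp",w[rasp[1],rasp[0]],"tray",w[tray[1],tray[0]])
    c=w[cap[1],cap[0]]
    m=np.hypot(w[...,0]-c[0],w[...,1]-c[1])<0.10
    m&=p.min(-1)>90
    z=w[...,2]; 
    top=w[m&(z>.025)&(z<.045)];rib=w[m&(z>.06)&(z<.08)]
    print(" body",rect(top),np.median(top[:,2]),"rib",rect(rib),np.median(rib[:,2]))
    t=w[tray[1],tray[0]]
    m=(np.hypot(w[...,0]-t[0],w[...,1]-t[1])<0.18)&(z>.02)&(z<.04)
    print(" table z",np.nanmedian(z[(z>-.02)&(z<.02)]),"tray rim",m.sum(),rect(w[m]))
    np.save(f"tray_{n}.npy",w[m])
E
python3 - <<'E'
import cv2
a=cv2.imread("pics/side0.png");b=cv2.imread("pics/scene0.png")
c=cv2.resize(a[185:345,225:395],None,fx=2.3,fy=2.3,interpolation=2);d=cv2.resize(b[185:345,225:435],None,fx=2,fy=2.3,interpolation=2)
cv2.imwrite("pics/crop0.png",cv2.hconcat([c[:368],d[:368]]))
E
```

```text
scene cap [0.51824152 0.29597547 0.06840528] rasp [ 0.49573099 -0.03860551  0.06416671] tray [ 0.51931523 -0.3044299   0.00232201]
 body (array([486.4, 287.1]), array([127.6, 101.2]), 17.5) 0.03493845729072276 rib (array([483.9, 286.1]), array([90.5, 36.2]), 17.3) 0.067055605082596
 table z 0.00032145566870234177 tray rim 458 (array([ 532. , -293.5]), array([257.9, 151.2]), 15.2)
side cap [0.46516323 0.29672626 0.05164931] rasp [ 0.48302549 -0.04788625  0.12742531] tray [ 0.5336444  -0.30494898  0.00701103]
 body (array([478.8, 284.4]), array([132.5, 109.1]), 18.5) 0.03619099339755327 rib (array([478.9, 284.3]), array([86.4, 43.8]), 18.5) 0.06937535560187702
 table z 0.001728026295945817 tray rim 623 (array([ 529.3, -294.4]), array([252.4, 165. ]), 14.6)
```

View pics/crop0.png

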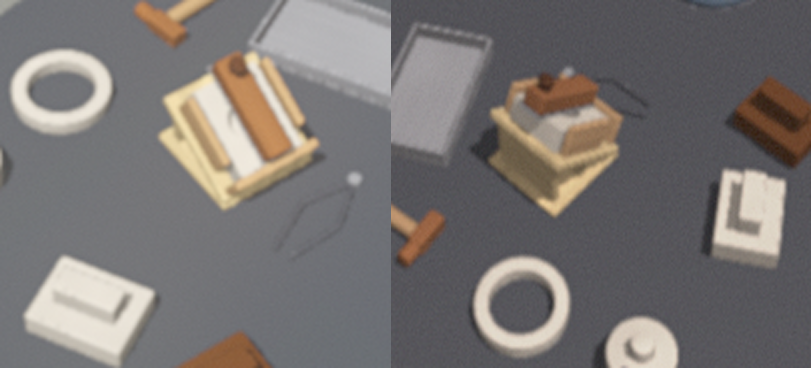

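The crop confirms it: the white ribbed block at crop (90,300) is the mould top. The rasp's knob points up-slope. Next I fit the stand with a box model, coarsely from the fixed cameras and then refined from the wrist.

```bash
cat >> h.py <<'E'
from scipy.optimize import least_squares
c30,s30=np.cos(np.pi/6),.5
def cradleR(yaw):
    u=np.array([c30*np.cos(yaw),c30*np.sin(yaw),s30]);v=np.array([-np.sin(yaw),np.cos(yaw),0]);return np.column_stack([u,v,np.cross(u,v)])
def sdf(P,lo,hi):
    c=(np.array(lo)+hi)/2;q=np.abs(P-c)-(np.array(hi)-lo)/2
    return np.linalg.norm(np.maximum(q,0),axis=1)+np.minimum(q.max(1),0)
def rz(a): c,s=np.cos(a),np.sin(a);return np.array([[c,-s,0],[s,c,0],[0,0,1]])
def stand_res(p,W,rasp=True):
    L=(W-p[:3])@cradleR(p[3])
    D=[sdf(L,[-.065,-.05,-.035],[.065,.05,0]),sdf(L,[-.077,-.067,-.03],[-.065,.067,.01]),
       sdf(L,[-.04,.055,-.03],[.06,.067,.01]),sdf(L,[-.04,-.067,-.03],[.06,-.055,.01])]
    if rasp:
        Q=(L-[.01,p[4],0])@rz(p[5]);D+=[sdf(Q,[-.075,-.02,0],[.075,.02,.034]),sdf(Q,[.04,-.014,.034],[.068,.014,.056])]
    return np.min(np.abs(D),0)
def fit_stand(W,p0,rasp=True):
    p=np.array(p0,float)
    for k in range(4):
        L=(W-p[:3])@cradleR(p[3]);m=(abs(L[:,0])<.095)&(abs(L[:,1])<.075)&(L[:,2]>-.012)&(L[:,2]<.065)
        S=W[m];S=S[::max(1,len(S)//5000)]
        r=least_squares(stand_res,p,loss="soft_l1",f_scale=.0015,args=(S,rasp),x_scale=[.01,.01,.01,.1,.01,.1],diff_step=1e-4);p=r.x
    return p,np.median(stand_res(p,S,rasp)),len(S)
def cap_res(p,W):
    Q=(W-p[:3])@rz(p[3]);return np.min(np.abs([sdf(Q,[-.065,-.05,0],[.065,.05,.035]),sdf(Q,[-.0425,-.018,.035],[.0425,.018,.069])]),0)
def fit_cap(W,p0):
    p=np.array(p0,float)
    for k in range(4):
        L=(W-p[:3])@rz(p[3]);S=W[(abs(L[:,0])<.075)&(abs(L[:,1])<.06)&(L[:,2]>.012)&(L[:,2]<.08)];S=S[::max(1,len(S)//5000)]
        p=least_squares(cap_res,p,loss="soft_l1",f_scale=.0015,args=(S,),x_scale=[.01,.01,.01,.1],diff_step=1e-4).x
    return p,np.median(cap_res(p,S)),len(S)
def wlook(tag):
    s=sense();p,d=camera("wrist");w=cloud("wrist",d,T=(s["tcp_rot"],s["position"]))
    cv2.imwrite(f"pics/{tag}.png",p[...,::-1]);np.savez(f"{tag}.npz",p=p,d=d,w=w)
    w=w.reshape(-1,3);return w[np.isfinite(w[:,0])]
E
python3 - <<'E'
from h import *
np.set_printoptions(precision=4,suppress=True)
A=[np.load(f"{n}0.npz")["w"].reshape(-1,3) for n in("side","scene")]
A=[a[np.isfinite(a[:,0])] for a in A]
for W in A+[np.vstack(A)]:
    for y0 in(.0,):
        best=min((fit_stand(W,[.50,-.05,.09,y,0,0]) for y in(-.25,0,.25)),key=lambda r:r[1]);print(*best)
    print("cap",*fit_cap(W,[.481,.285,0,.31]))
p=best[0];R=cradleR(p[3])
for sg in(1,-1):
  for h in(.15,.2):
    T=np.column_stack([sg*R[:,0],-sg*R[:,1],-R[:,2]])
    print(sg,h,inverse_kinematics(p[:3]+h*R[:,2],T))
P=camera_params("wrist");print(P["K"])
E
```

```text
[ 0.504  -0.0398  0.0933 -0.2278 -0.004   0.0061] 0.001963528684359294 1933
cap [0.4796 0.2838 0.0017 0.2964] 0.0017897660119878672 1594
[ 0.5047 -0.039   0.0894 -0.2203 -0.0042 -0.0019] 0.0011395794964476416 1075
cap [ 0.481   0.2852 -0.0003  0.3189] 0.0016533706605663806 1198
[ 0.5033 -0.0392  0.0913 -0.2287 -0.0041  0.0071] 0.0019110238234844416 2985
cap [0.4804 0.2842 0.0007 0.3034] 0.0017796444196865047 2803
1 0.15 [ 1.083  -0.2278 -1.0626  2.365  -0.2022  0.382  -1.6517]
1 0.2 [ 0.3395 -0.2727 -0.4477  2.3562  0.1099  0.54   -2.0029]
-1 0.15 [ 0.6874 -0.1613 -0.7652  2.3748  0.1338  0.3881  1.1313]
-1 0.2 [ 0.6275 -0.3003 -0.6558  2.3472 -0.0827  0.5283  1.3492]
[[401.9725   0.     318.5068]
 [  0.     401.9725 244.9692]
 [  0.       0.       1.    ]]
```

```bash
python3 - <<'E'
from h import *
np.set_printoptions(precision=4,suppress=True)
p=np.array([.5035,-.0393,.0905,-.225,-.004,0.003]);R=cradleR(p[3]);n=R[:,2]
Ws=[]
for sg in(-1,1):
    T=np.column_stack([sg*R[:,0],-sg*R[:,1],-n])
    movep(p[:3]+.2*n-sg*.02*R[:,0],T)
    W=wlook(f"st{sg}");Ws.append(W);print(sg,*fit_stand(W,p),sense()["time_s"])
W=np.vstack(Ws);r=fit_stand(W,p);print(*r);np.save("stand.npy",r[0]);p=r[0]
R=cradleR(p[3]);n=R[:,2]
for sg in(1,-1):
    T=np.column_stack([sg*R[:,0],-sg*R[:,1],-n])
    for h in(.03,.06,.12,.2): print(sg,h,inverse_kinematics(p[:3]+h*n,T))
    D=lambda y:np.column_stack([sg*rz(y)[:,0],-sg*rz(y)[:,1],[0,0,-1]])
    print("tray",inverse_kinematics([.53,-.294,.06],D(.26)),inverse_kinematics([.53,-.294,.06],D(.26+np.pi)))
    print("cap",inverse_kinematics([.48,.2845,.06],D(.305)))
print(sense()["joint_pos"])
E
```

```text
-1 [ 0.5058 -0.0379  0.0902 -0.2179 -0.0041 -0.0052] 0.0005043084568033523 6090 2.3333
1 [ 0.5052 -0.0377  0.0899 -0.2183 -0.004  -0.0047] 0.0005001007504001273 6051 5.2
[ 0.5054 -0.0378  0.0901 -0.2176 -0.0042 -0.0091] 0.0004970343932935942 5396
1 0.03 None
1 0.06 None
1 0.12 [ 0.501  -0.056  -0.6325  2.3917  0.4511  0.3315 -2.321 ]
1 0.2 [ 0.3304 -0.2669 -0.4382  2.3568  0.1094  0.5333 -1.9912]
tray [ 0.3542  0.5411  0.1115  1.8524 -0.0839  0.7526 -0.7996] [ 1.2025  0.8944 -1.1844  1.8023  0.9273  1.1267  1.5186]
cap [-0.0264  0.6139 -0.7852  1.9278  0.5786  0.8401 -2.3883]
-1 0.03 [ 0.9039  0.382  -1.1738  2.3795  1.4661  0.5341 -0.0998]
-1 0.06 [ 0.9444  0.2447 -1.1704  2.3832  1.2514  0.4321  0.082 ]
-1 0.12 [-0.7065 -0.1252  0.5     2.4432  0.7084  0.409   0.5576]
-1 0.2 [-0.6447 -0.325   0.3129  2.3922  0.5925  0.6808  0.6329]
tray [ 1.2025  0.8944 -1.1844  1.8023  0.9273  1.1267  1.5186] [ 0.3542  0.5411  0.1115  1.8524 -0.0839  0.7526 -0.7996]
cap [ 0.2001  0.8272 -1.1827  1.9168  0.8984  1.0569  0.4952]
[ 0.3274 -0.2974 -0.4493  2.3975  0.101   0.5222 -2.0073]
```

View pics/st1.png

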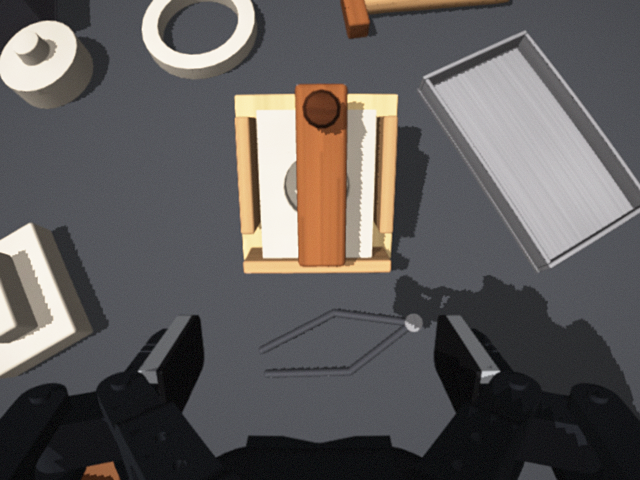

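The rasp lies up-slope with its knob at wrist pixel (321,109). The stand is at (318,185), the tray at (535,150), and the white cap is at left (20,310). The fit is good to about 0.5 mm. Next I check which tool pitches can be reached.

```bash
cat >> h.py <<'E'
def toolR(yaw,tilt,sg):
    # tool pointing down, tilted outwards (along heading yaw) by tilt; sg=1: tool x along heading
    u=np.array([np.cos(tilt)*np.cos(yaw),np.cos(tilt)*np.sin(yaw),np.sin(tilt)]);v=np.array([-np.sin(yaw),np.cos(yaw),0]);n=np.cross(u,v)
    return np.column_stack([sg*u,-sg*v,-n])
E
python3 - <<'E'
from h import *
np.set_printoptions(precision=2,suppress=True)
p=np.load("stand.npy");R=cradleR(p[3]);n=R[:,2]
for sg in(1,-1):
  for deg in(30,25,20,15):
    T=toolR(p[3],np.radians(deg),sg)
    for xo in(.01,.025):
      print(sg,deg,xo)
      for h in(.025,.06,.1,.15):
        # grasp point at local (xo,-.004,h)
        q=inverse_kinematics(p[:3]+R@[xo,p[4],h]-.006*T[:,2],T)
        print("   ",h,q)
E
```

```text
1 30 0.01
    0.025 None
    0.06 [-0.26  0.06  0.14  2.42  0.77  0.23 -2.62]
    0.1 [ 0.49 -0.01 -0.61  2.38  0.54  0.32 -2.39]
    0.15 [ 0.41 -0.15 -0.5   2.36  0.22  0.42 -2.08]
1 30 0.025
    0.025 None
    0.06 [ 0.13  0.08 -0.24  2.37  0.77  0.26 -2.6 ]
    0.1 [ 0.47 -0.   -0.58  2.35  0.51  0.34 -2.35]
    0.15 [ 0.41 -0.13 -0.5   2.33  0.22  0.44 -2.07]
1 25 0.01
    0.025 [ 0.08  0.18 -0.18  2.34  0.66  0.26 -2.48]
    0.06 [ 0.34  0.11 -0.46  2.33  0.56  0.35 -2.39]
    0.1 [ 0.43  0.01 -0.53  2.32  0.35  0.42 -2.19]
    0.15 [ 0.37 -0.12 -0.46  2.31  0.16  0.53 -2.01]
1 25 0.025
    0.025 [ 0.15  0.19 -0.25  2.3   0.63  0.29 -2.44]
    0.06 [ 0.36  0.12 -0.47  2.3   0.53  0.37 -2.35]
    0.1 [ 0.43  0.02 -0.53  2.29  0.34  0.44 -2.17]
    0.15 [ 0.37 -0.1  -0.45  2.28  0.16  0.55 -2.  ]
1 20 0.01
    0.025 [ 0.32  0.21 -0.43  2.27  0.52  0.39 -2.32]
    0.06 [ 0.4   0.14 -0.51  2.27  0.4   0.45 -2.22]
    0.1 [ 0.4   0.04 -0.5   2.26  0.25  0.52 -2.08]
    0.15 [ 0.34 -0.08 -0.42  2.25  0.12  0.63 -1.96]
1 20 0.025
    0.025 [ 0.35  0.22 -0.45  2.23  0.5   0.42 -2.3 ]
 
[... 1689 characters left out ...]
0.83  2.31  0.49  0.73  0.82]
-1 20 0.025
    0.025 [ 0.92  0.42 -1.17  2.21  0.96  0.63  0.44]
    0.06 [ 0.96  0.29 -1.15  2.21  0.73  0.59  0.65]
    0.1 [ 1.04  0.14 -1.17  2.21  0.44  0.59  0.91]
    0.15 [-1.23 -0.29  0.97  2.28  0.57  0.78  0.75]
-1 15 0.01
    0.025 [ 0.92  0.45 -1.17  2.18  0.86  0.7   0.54]
    0.06 [ 0.95  0.32 -1.15  2.18  0.65  0.67  0.72]
    0.1 [ 1.01  0.18 -1.16  2.18  0.4   0.67  0.94]
    0.15 [-1.18 -0.22  0.98  2.25  0.4   0.81  0.91]
-1 15 0.025
    0.025 [ 0.92  0.46 -1.17  2.15  0.84  0.72  0.57]
    0.06 [ 0.95  0.34 -1.16  2.15  0.65  0.7   0.73]
    0.1 [ 1.01  0.2  -1.16  2.15  0.42  0.7   0.94]
    0.15 [-1.17 -0.19  1.    2.22  0.36  0.81  0.97]
```

```bash
cat >> h.py <<'E'
LEAN=np.radians(-10)
def pose(O,yaw,pitch,g,sg=1):
    u=toolR(yaw,pitch,1);Ro=np.column_stack([u[:,0],-u[:,1],-u[:,2]])
    T=toolR(yaw,pitch+LEAN,sg);return np.array(O)+Ro@g-.006*T[:,2],T
def st(tag=""):
    s=sense();print(tag,round(s["time_s"],2),np.round(s["position"],4),"gap",round(s["finger_gap"],4),"gf",np.round(s["gripper_force"],1),"wf",np.round(s["wrist_force"],1))
E
python3 - <<'E'
from h import *
p=np.load("stand.npy");R=cradleR(p[3]);g=np.array([.003,0,.028])
O=p[:3]+R@[.01,p[4],0];yw=p[3]+p[5]/c30
# check path
P,T=pose(O,yw,np.pi/6,g)
command_gripper(.062,60)
movep(P+.08*R[:,2],T);st("above")
print(move_l(P,feed=.12,until_force=10));st("down")
command_gripper(.03,60);st("grip")
move_l(P+.10*R[:,2],feed=.15);st("lift")
tr=[.5305,-.294,.0]
Q,T2=pose([tr[0],tr[1],.18],.26,0,g)
movep(Q,T2);st("over tray")
Q,T2=pose([tr[0],tr[1],.0055],.26,0,g)
print(move_l(Q+[0,0,.03],feed=.2));print(move_l(Q,feed=.05,until_force=5));st("in tray")
command_gripper(.062);st("open")
move_l(Q+.2*np.array([0,0,1]),feed=.25);st("up")
wlook("tray1")
E
```

```text
above 6.03 [ 0.4609 -0.0323  0.1945] gap 0.0621 gf 0.0 wf [-0.9 -0.1  0.3]
False
down 6.85 [ 0.4997 -0.0404  0.1273] gap 0.062 gf 0.0 wf [1.4 0.3 0.4]
grip 7.26 [ 0.4999 -0.0408  0.1267] gap 0.0297 gf 0.0 wf [-0.1  1.  -0.1]
lift 8.07 [ 0.4509 -0.0301  0.2125] gap 0.0303 gf 0.0 wf [ 0.   0.3 -0.7]
over tray 9.16 [ 0.5345 -0.2912  0.2132] gap 0.0301 gf 0.0 wf [ 0.5  0.  -0.3]
False
False
in tray 10.78 [ 0.5345 -0.293   0.0393] gap 0.0298 gf 0.0 wf [-0.8  0.5 -1. ]
open 11.19 [ 0.5345 -0.293   0.0396] gap 0.0622 gf 0.0 wf [ 0.1 -0.7  0.3]
up 12.14 [ 0.5335 -0.2926  0.2379] gap 0.0621 gf 0.0 wf [ 0.4 -0.5 -0.2]
```

View pics/tray1.png

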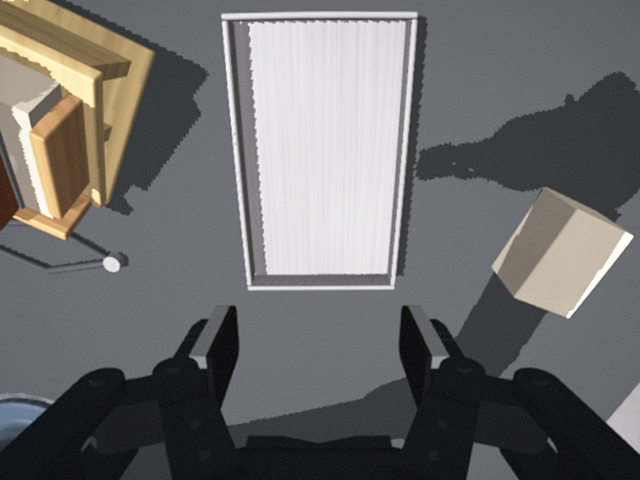

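The tray is empty. The fingers closed to 30 mm on nothing, and the rasp is still in the stand at the left edge (5,195). I'll check where the fingertips really are, and where the rasp is now.

```bash
python3 - <<'E'
from h import *
np.set_printoptions(precision=4,suppress=True)
s=sense();print(s["tcp_rot"],s["position"])
f=np.load("tray1.npz");d=f["d"]
L=cloud("wrist",d,T=(np.eye(3),np.zeros(3)))
for u,v in((215,312),(232,312),(200,355),(225,330),(410,312),(425,312),(440,355),(415,330)):print((u,v),L[v,u])
m=(L[...,2]>-.1)&(L[...,2]<.06)&(d>0)&(abs(L[...,1])<.07)
q=L[m];print("max z of fingers",np.percentile(q[:,2],[50,90,99,100]),"n",len(q))
for sd in(-1,1):
    k=q[(q[:,1]*sd>0)];k=k[k[:,2]>k[:,2].max()-.005];print(sd,k.mean(0),k.min(0),k.max(0))
p=np.load("stand.npy")
Ws=[]
for n in("side","scene"):
    a,d=grab(n);w=cloud(n,d);np.savez(n+"1.npz",p=a,d=d,w=w);cv2.imwrite(f"pics/{n}1.png",a[...,::-1]);w=w.reshape(-1,3);print(n,*fit_stand(w[np.isfinite(w[:,0])],p))
a=cv2.imread("pics/side1.png")[170:290,260:420];cv2.imwrite("pics/c1.png",cv2.resize(a,None,fx=4,fy=4,interpolation=2))
E
```

```text
[[ 0.9511  0.2571 -0.1712]
 [ 0.2535 -0.9664 -0.0432]
 [-0.1765 -0.0023 -0.9843]] [ 0.5333 -0.2926  0.2374]
(215, 312) [ 0.0117 -0.0362 -0.023 ]
(232, 312) [ 0.0106 -0.0307 -0.0207]
(200, 355) [ 0.0106 -0.0344 -0.0486]
(225, 330) [ 0.0096 -0.0308 -0.0319]
(410, 312) [ 0.0112  0.0324 -0.022 ]
(425, 312) [-0.1333  0.1221  0.2657]
(440, 355) [ 0.0109  0.0354 -0.049 ]
(415, 330) [ 0.0115  0.0311 -0.0354]
max z of fingers [-0.0773 -0.0452 -0.0196 -0.0116] n 53556
-1 [-0.    -0.031 -0.015] [-0.0102 -0.037  -0.0169] [ 0.011  -0.0303 -0.012 ]
1 [ 0.0007  0.0313 -0.0147] [-0.0101  0.0307 -0.0166] [ 0.0109  0.0377 -0.0116]
side [ 0.503  -0.0395  0.0922 -0.2285 -0.0042  0.0043] 0.0019870607185628 1926
scene [ 0.5044 -0.0389  0.0894 -0.2291 -0.0042  0.0027] 0.0010922542894298004 1077
```

View pics/c1.png

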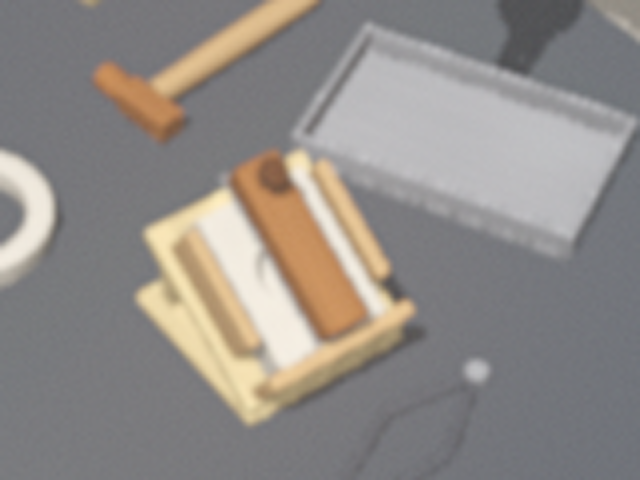

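The wrist depth puts the fingertips about 30 mm short of where the given tool frame says (z ≈ −0.012, not +0.025). That explains why they closed above the rasp, which has not moved. I'll measure tip position against opening and use the measured tip.

```bash
python3 - <<'E'
from h import *
np.set_printoptions(precision=4,suppress=True)
for gap in(.036,.040,.085):
    command_gripper(gap)
    s=sense();_,d=camera("wrist");L=cloud("wrist",d,T=(np.eye(3),np.zeros(3)))
    q=L[(L[...,2]>-.1)&(L[...,2]<.06)&(d>0)&(abs(L[...,1])<.07)]
    for sd in(-1,1):
        k=q[(q[:,1]*sd>.01)];k=k[k[:,2]>np.percentile(k[:,2],99.9)-.004];print(gap,s["finger_gap"],sd,k.min(0),k.max(0))
p=np.load("stand.npy");R=cradleR(p[3]);n=R[:,2]
for deg in(20,15,10):
    T=toolR(p[3],np.radians(deg),1)
    for h in(.006,.048):
        for zt in (-.005,-.01):
            print(deg,h,zt,[inverse_kinematics(p[:3]+R@[x,0,h+dz]-zt*T[:,2],T) for x in(.0,.013) for dz in (0,.08)])
print(sense()["time_s"])
E
```

```text
0.036 0.03555166166574784 -1 [-0.0106 -0.0285 -0.0141] [ 0.0118 -0.0179 -0.0074]
0.036 0.03555166166574784 1 [-0.0107  0.018  -0.0137] [ 0.0116  0.0249 -0.0076]
0.04 0.04013666366053518 -1 [-0.0108 -0.0266 -0.0144] [ 0.0116 -0.0198 -0.0084]
0.04 0.04013666366053518 1 [-0.0112  0.02   -0.0144] [ 0.0117  0.0267 -0.0073]
0.085 0.08490545274782947 -1 [-0.0108 -0.0486 -0.025 ] [ 0.0114 -0.0418 -0.0197]
0.085 0.08490545274782947 1 [-0.0105  0.0422 -0.0248] [ 0.0113  0.0495 -0.0192]
20 0.006 -0.005 [array([ 0.027 ,  0.2593, -0.1101,  2.2965,  0.4739,  0.2809, -2.2994]), array([ 0.3395,  0.0895, -0.4585,  2.2925,  0.3439,  0.4595, -2.1845]), array([ 0.0618,  0.263 , -0.1414,  2.267 ,  0.4556,  0.307 , -2.2712]), array([ 0.3453,  0.0975, -0.4573,  2.2642,  0.3325,  0.4788, -2.1632])]
20 0.006 -0.01 [array([ 0.0062,  0.2699, -0.0854,  2.2977,  0.4735,  0.267 , -2.2992]), array([ 0.3247,  0.1001, -0.4445,  2.2952,  0.3603,  0.4484, -2.2005]), array([ 0.0432,  0.2732, -0.1192,  2.2681,  0.4565,  0.2939, -2.2723]), array([ 0.3294,  0.1075, -0.4419,  2.267 ,  0.3466,  0.4677, -2.177 ])]
20 0.048 -
[... 2342 characters left out ...]
 -2.057 ]), array([ 0.2849,  0.1645, -0.3715,  2.1572,  0.1774,  0.6709, -1.9957])]
10 0.048 -0.005 [array([ 0.2499,  0.2273, -0.3384,  2.1801,  0.2256,  0.5904, -2.0404]), array([ 0.3354,  0.0602, -0.4232,  2.1766,  0.1128,  0.7463, -1.95  ]), array([ 0.2483,  0.2331, -0.3309,  2.1514,  0.2171,  0.612 , -2.0244]), array([ 0.3296,  0.0707, -0.4124,  2.1481,  0.1145,  0.7647, -1.944 ])]
10 0.048 -0.01 [array([ 0.2444,  0.2364, -0.3329,  2.1831,  0.2326,  0.5789, -2.0469]), array([ 0.3319,  0.0687, -0.4212,  2.1813,  0.1196,  0.7342, -1.9568]), array([ 0.2432,  0.2419, -0.3257,  2.1545,  0.2234,  0.6007, -2.0302]), array([ 0.3262,  0.0788, -0.4103,  2.1529,  0.1207,  0.7528, -1.9501])]
13.5417
```

```bash
sed -i 's/-\.006\*T\[:,2\],T/+.007*T[:,2],T/' h.py; grep -n "007\*T" h.py; python3 - <<'E'
from h import *
p=np.load("stand.npy");R=cradleR(p[3]);g=np.array([.003,0,.008])
O=p[:3]+R@[.01,p[4],0];yw=p[3]
P,T=pose(O,yw,np.pi/6,g)
command_gripper(.062,60)
move_l(sense()["position"]+[0,0,.05],feed=.25)
movep(P+.08*R[:,2],T);st("above")
print(move_l(P,feed=.1,until_force=8));st("down")
command_gripper(.03,60);st("grip")
if sense()["finger_gap"]<.036: raise SystemExit("missed")
move_l(P+.10*R[:,2],feed=.15);st("lift")
tr=[.5305,-.294]
Q,T2=pose([*tr,.15],.26,0,g)
movep(Q,T2);st("over tray")
Q,T2=pose([*tr,.0055],.26,0,g)
move_l(Q+[0,0,.03],feed=.2);print(move_l(Q,feed=.05,until_force=6));st("in tray")
command_gripper(.07);st("open")
move_l(Q+[0,0,.15],feed=.25);st("up")
wlook("tray2")
E
```

```text
57:    T=toolR(yaw,pitch+LEAN,sg);return np.array(O)+Ro@g+.007*T[:,2],T
above 15.38 [ 0.4757 -0.036   0.1665] gap 0.0622 gf 0.0 wf [0.1 0.8 0.6]
False
down 16.33 [ 0.5142 -0.044   0.0973] gap 0.062 gf 0.0 wf [-0.1  0.3  0.6]
grip 16.66 [ 0.5141 -0.0439  0.0978] gap 0.039 gf 61.1 wf [-4.1  0.9  6.3]
lift 17.48 [ 0.4646 -0.0335  0.1828] gap 0.0389 gf 60.5 wf [ 0.7  0.3 -3.4]
over tray 18.54 [ 0.5325 -0.2916  0.1503] gap 0.0388 gf 60.5 wf [ 0.7  0.8 -1.9]
True
in tray 19.86 [ 0.5315 -0.2934  0.0066] gap 0.039 gf 61.4 wf [-0.5  0.4  5. ]
open 20.27 [ 0.5304 -0.293   0.0057] gap 0.0697 gf 0.0 wf [-0.3  0.6  0. ]
up 21.02 [ 0.5312 -0.2932  0.1554] gap 0.0702 gf 0.0 wf [-1.4 -0.5 -0.1]
```

View pics/tray2.png

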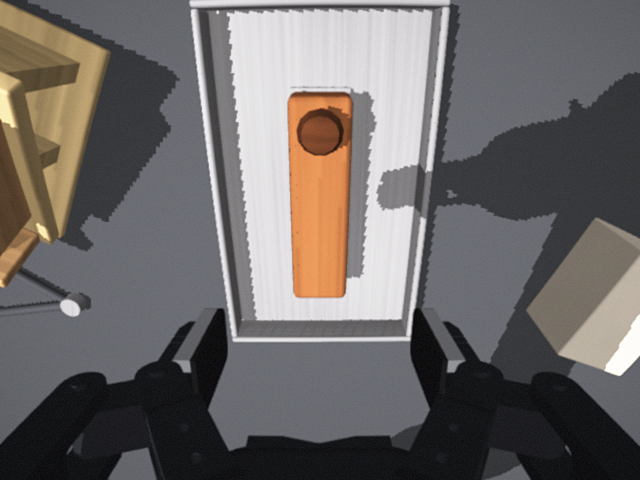

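The rasp lies flat inside the tray: block centre at (320,200), knob at (321,131). Next I look at the cap twice with the wrist camera, then grasp it.

```bash
python3 - <<'E'
from h import *
np.set_printoptions(precision=4,suppress=True)
c=np.array([.4804,.2845,0,.306]);Ws=[]
command_gripper(.07)
move_l(sense()["position"]+[0,0,.06],feed=.25)
for k,(dx,dy) in enumerate(((-.02,.05),(-.02,-.03))):
    movep(c[:3]+rz(c[3])@[dx,dy,.2],toolR(c[3],0,1));W=wlook(f"cap{k}");Ws.append(W);print(*fit_cap(W,c),sense()["time_s"])
r=fit_cap(np.vstack(Ws),c);print(*r);c=r[0];np.save("cap.npy",c)
g=np.array([0,0,.043])
P,T=pose([c[0],c[1],0],c[3],0,g)
print(inverse_kinematics(P,T));movep(P+[0,0,.06],T);st("above")
print(move_l(P,feed=.1,until_force=8));st("down")
command_gripper(.02,90);st("grip")
if sense()["finger_gap"]>.03: 
    move_l(P+[0,0,.05],feed=.08);st("lift")
a,d=camera("wrist");cv2.imwrite("pics/held.png",a[...,::-1])
E
```

```text
[ 0.4815  0.2855 -0.0003  0.3054] 0.000548030697910179 5005 23.95
[ 0.4813  0.2859 -0.0002  0.3051] 0.0005720482863568188 5021 24.4167
[ 0.4813  0.2856 -0.0003  0.3047] 0.0005551904176991918 5013
[-0.0989  0.6962 -0.6842  1.8174  0.4307  0.9692 -2.2442]
above 24.94 [0.4793 0.2867 0.0963] gap 0.07 gf 0.0 wf [-0.6 -0.3  1.4]
False
down 25.69 [0.4804 0.2856 0.0364] gap 0.0699 gf 0.0 wf [-0.1  0.2  1.3]
grip 26.1 [0.4807 0.2855 0.037 ] gap 0.0343 gf 90.8 wf [-0.4 -0.9  5.9]
lift 26.88 [0.48   0.2849 0.0859] gap 0.0343 gf 89.9 wf [-0.2 -0.2 -4. ]
```

View pics/held.png

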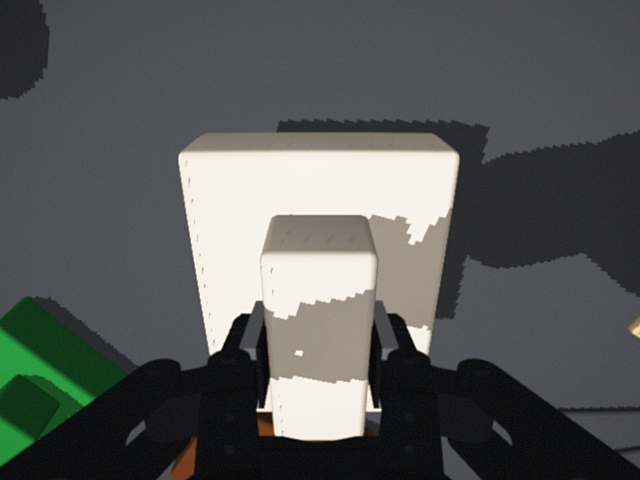

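The cap is held square by its rib (rib at (320,300), block edge at row 150). Now I place it.

```bash
python3 - <<'E'
from h import *
p=np.load("stand.npy");R=cradleR(p[3]);g=np.array([0,0,.043])
at=lambda x,h:pose(p[:3]+R@[x,0,h],p[3],np.pi/6,g)
def loc(tag):
    s=sense();q=(s["position"]-at(0,0)[0])@R;st(tag);print("   est cap in cradle mm",np.round(q*1000,1))
move_l(sense()["position"]+[0,0,.08],feed=.15)
P,T=at(.008,.09);print(inverse_kinematics(P,T));movep(P,T);loc("above")
move_l(at(.006,.018)[0],feed=.1);loc("near")
print(move_l(at(.005,-.004)[0],feed=.02,until_force=7));loc("landed")
_=camera("side");cv2.imwrite("pics/land.png",cv2.resize(_[0][170:290,260:420,::-1],None,fx=4,fy=4,interpolation=2))
E
```

```text
[ 0.4776909  -0.00862241 -0.57722462  2.26292508  0.19318784  0.56153606
 -2.03559223]
above 28.81 [ 0.4505 -0.0242  0.2029] gap 0.0346 gf 90.0 wf [ 0.4  0.7 -4.2]
   est cap in cradle mm [ 8.6  1.5 89.9]
near 29.68 [ 0.4834 -0.0323  0.1395] gap 0.0346 gf 90.0 wf [ 0.6  0.6 -3.6]
   est cap in cradle mm [ 6.3  0.7 18. ]
True
landed 30.48 [ 0.4905 -0.0346  0.1242] gap 0.0347 gf 91.1 wf [-1.6  0.7  3.4]
   est cap in cradle mm [ 5.  -0.1  1.1]
```

View pics/land.png

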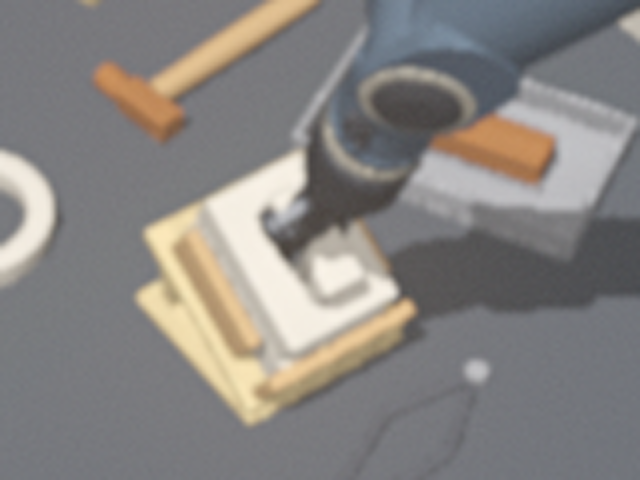

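The cap lies between the cheeks at crop (300,260), about 5 mm above the stop. I'll slide it down to the stop, hold it, release and back off.

```bash
python3 - <<'E'
from h import *
p=np.load("stand.npy");R=cradleR(p[3]);g=np.array([0,0,.043])
at=lambda x,h:pose(p[:3]+R@[x,0,h],p[3],np.pi/6,g)
def loc(tag):
    s=sense();q=(s["position"]-at(0,0)[0])@R;st(tag);print("   mm",np.round(q*1000,1))
print(move_l(at(-.002,0.0005)[0],feed=.015,until_force=14));loc("slid")
sleep(.4);loc("held")
command_gripper(.075);loc("open")
T=sense()["tcp_rot"];move_l(sense()["position"]-.1*T[:,2],feed=.15);st("back")
W=wlook("fin")
def res(q):
    L=(S-p[:3])@R;Q=(L-q[:3])@rz(q[3]);return np.min(np.abs([sdf(Q,[-.065,-.05,0],[.065,.05,.035]),sdf(Q,[-.0425,-.018,.035],[.0425,.018,.069])]),0)
L=(W-p[:3])@R;S=W[(abs(L[:,0])<.075)&(abs(L[:,1])<.053)&(L[:,2]>.013)&(L[:,2]<.08)];S=S[::max(1,len(S)//5000)]
q=least_squares(res,[0,0,0,0],loss="soft_l1",f_scale=.0015,diff_step=1e-4,x_scale=[.01,.01,.01,.1]).x
print("cap in cradle",np.round(q,4),np.median(res(q)))
t=np.abs((S-p[:3])@R);top=((S-p[:3])@R);top=top[(abs(top[:,2]-.035)<.006)];A=np.c_[top[:,:2],np.ones(len(top))];print("top plane slopes",np.linalg.lstsq(A,top[:,2],rcond=None)[0])
E
```

```text
False
slid 31.0 [ 0.4874 -0.0331  0.1223] gap 0.0343 gf 91.9 wf [-1.8 -1.   8.2]
   mm [1.2 0.7 1. ]
held 31.4 [ 0.4874 -0.0332  0.1222] gap 0.0344 gf 91.9 wf [-2.4 -0.3  8.7]
   mm [1.2 0.6 1. ]
open 31.88 [ 0.4847 -0.0333  0.12  ] gap 0.075 gf 0.0 wf [0.2 0.6 0.6]
   mm [-2.2 -0.   0.4]
back 32.69 [ 0.4515 -0.026   0.2135] gap 0.075 gf 0.0 wf [ 0.8 -0.7 -0.1]
cap in cradle [-0.0006  0.0003 -0.0001 -0.0019] 0.0005115353216519625
top plane slopes [-0.00217607 -0.00019678  0.03509048]
```

View pics/fin.png

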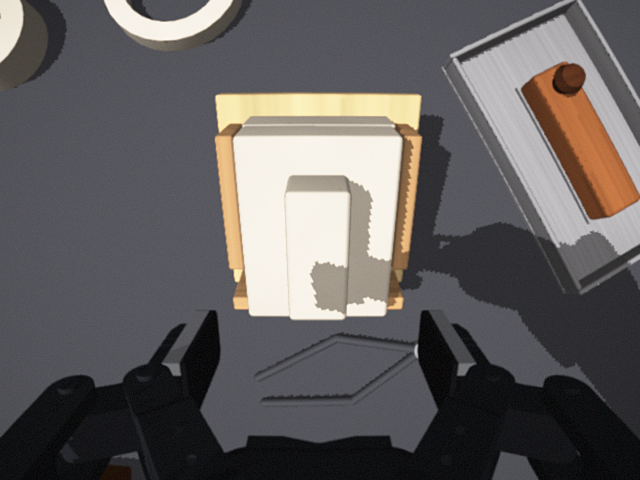

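The cap (318,220) is home to within 1 mm, flat, and against the stop. The rasp is still flat in the tray at (580,140), so I'm handing in.

```bash
python3 -c "
from rig import *
print(finish_job())"
```

```text
the job is handed in; nothing more can be done
None
```

The job is handed in at about 33 s of the 61 s: the rasp lies flat in the tool tray and the mould top sits flat against the lower stop, within 1 mm of its place by the wrist camera; the first rasp grasp closed on air because the fingertips sit about 30 mm short of the stated tool frame, and the second try held.

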